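Gauge a bushing, then tip the tote to present the batch

ROBOT

A 6-joint arm with a two-finger parallel gripper is mounted at the origin on the work surface. World frame = base frame: x ahead of the robot, y to its left, z up, the work surface at z = 0. Lengths are in m, angles in rad, forces in N, time in s.
With the tool pointing down it reaches from about 0.375 to 0.9 m from the base axis. Payload 3.1 kg.
Tool frame: the origin (TCP) lies at the centre of the arm's flange, where the gripper is bolted on; the fingertips stand 182 mm ahead of it and the grasp point (between the pads) lies 164 mm ahead of it; z points along the fingers, x is the direction in which the jaws open and shut, and the axes are right-handed (so a half turn about z gives the same grasp; the last joint's range is limited). The gripper opens to 87 mm and grips with 3 to 60 N. Pads are 19 mm wide; open, the fingers measure 117 mm over their backs; the gripper's body (75 mm by 190 mm) begins 51 mm behind the grasp point.
Start: joints at [1.069, 0.527, 1.433, -0, 1.181, -0.178], TCP at [0.198, 0.593, 0.405] pointing down, gripper open.
Joint ranges: [-3.08, 3.08], [-0.75, 2.2], [0.22, 2.44], [-1.43, 4.57], [0, 2.65], [-2.85, 2.85]. Speed limits (rad/s): [2.79, 2.79, 3.14, 3.14, 3.14, 3.14].

INTERFACE

Orientations are given as a rotation vector (axis times angle).
In Python, from cell import monitor, imaging, job gives the robot as it stands.
- The arm moves only by the tool drive_tool, never from a script. Its argument "targets" is a list that holds one entry, the list of rows, each a list of 5 numbers: the closure, from 0 (fully open) to 1 (shut), then the shift along the tool's x, y, z in cm, then the turn about the tool's z in degrees. In form: [[[fingers, x, y, z, turn], ...]]. A call has 1 to 20 rows; each row is the pose to reach, as a shift and turn from the pose commanded when the call began, along the tool's axes at that moment; what a row does not reach only later rows make up. A row lasts 1/8 s, in which the tool goes at most 62.5 mm and 10.7 degrees, less where a joint would pass 70% of its speed; a pose out of reach is approached as far as the arm can. A call with a gripper value outside its range is refused whole. The fingers move at their own pace and stop on an object; "force" is the grip in N (left out, the last holds). Time passes only in rows, so rows that repeat a pose let the fingers close. It gives the time, the measured TCP pose, the force and the opening at its end, in the units of the state.
- monitor.observe(): the state, without advancing time (a new reading comes with each control period).
- imaging.snapshot(name): name is "side" or "top" or "wrist"; returns the picture (400x640x3 uint8, red, green, blue); there is no depth.
- imaging.get_calibration(name): a dict with "camera_matrix" (3x3 intrinsics, pixels), "rvec" (rotation vector, rad) and "tvec" (3), from world to camera coordinates, as OpenCV has them; the wrist camera has in their place "mount" (4x4, takes a point from camera to tool coordinates, whose origin is the TCP and whose axes are the tool frame's). Camera axes: x right, y down, z forward; pixel columns grow to the right and rows downward; lengths in m; the calibration is good to about 2 mm. The wrist camera is an equidistant fisheye: a pixel r from the principal point sees the ray r / f radians off the axis. A picture is of the moment at which its call begins: read the wrist's pose just before it. get_calibration takes no time and is no camera call.
- job.sign_off(): hands the job in, once; it reports no verdict.
The state is a dict: "time": time; "q": joint angles; "qd": joint speeds; "joint_torque": joint torques, N m; "tcp_pos": TCP position; "eef_rot": TCP orientation; "ft_force": force on the tool from outside, world axes, zero at the start; "wrist_torque": the same for the moment, N m; "width": finger opening in m.
Only numpy, scipy, OpenCV 4.12 (cv2) and the standard library are available. Lean on these libraries where they do the work, as an engineer would, in place of code of your own. Each camera call takes 0.05 s, during which the arm holds its last target. There are 200 camera calls.

TASK

Two bushings stand loose on the table: check the one with the wider bore by sliding it fully down over the gauge pin, then put it in the tote with the other three and leave the narrow one on the bench. Lift the tote a good hand's breadth clear of the table by its carrying bar, tilt it lip corner down until all four bushings have slid together into that corner, and finish still holding it up, tilted and steady. Leave everything else on the table alone.

Things in the scene. Friction and masses are not known exactly. Their poses are not given: they have to be found in the camera images.
- tote: Loose square black plastic tote, 0.35 kg: inside 180 x 180 mm, walls 4 thick, 50 high, floor 4 thick. Origin under its centre. It stands on the diagonal: -x points to the pouring-lip corner (127 mm to the inside corner, lip, a 44 mm wide tongue at the rim, 36 mm more), roughly towards the robot; the +-y corners carry posts. Slick: bushings slide there at 27 degrees of tilt or more; at 40 none spill.
- tote_handle (a point): Middle of the tote's carrying bar: a straight flat aluminium bar from post to post over the tote's middle, along its y axis, 16 mm wide, 24 high, top 124 mm over the tote's underside. This point is the centre of its section, 112 mm above the tote's origin; axes as the tote's. Grip across the bar here, fingers closing along the tote's x.
- lip_corner (a point): Inside corner of the tote at the pouring lip, at floor level (4 mm over the underside).
- bushing_wide: Turned aluminium bushing, a plain tube 30 mm outside diameter and 36 mm long, 45 g, with an 18 mm bore: the good one, which slides over the gauge pin. Stands upright on the bench at the start, its place swapped at random with the narrow one. Origin in the middle of its lower end, z along its bore.
- bushing_wide_mid (a point): Centre of the wide bushing, on its axis, 18 mm above its origin.
- bushing_narrow: Turned aluminium bushing, a plain tube 30 mm outside diameter and 36 mm long, 45 g, but with only an 11 mm bore: it does not go over the gauge pin. Stands upright on the bench. Origin in the middle of its lower end, z along its bore.
- gauge: Fixed go gauge: a dark steel plate 70 x 70 x 12 mm with an upright steel pin in its middle, 15 mm diameter, standing 32 mm above the plate (top 44 mm over the bench), its uppermost 8 mm tapering to 6 mm diameter. Origin under its centre.
- pin_foot (a point): Foot of the gauge pin: centre of the plate's top face, 12 mm above the bench.
- part0: Bushing 1 of the three already in the tote, 30 mm diameter, 36 mm long, 18 mm bore, 45 g; stands upright on the tote's floor at the start, away from the lip corner. Origin in the middle of its lower end, z along its bore.
- part0_mid (a point): Centre of tote bushing 1, 18 mm above its origin.
- part1: Bushing 2 of the three already in the tote, 30 mm diameter, 36 mm long, 18 mm bore, 45 g; stands upright on the tote's floor at the start, away from the lip corner. Origin in the middle of its lower end, z along its bore.
- part1_mid (a point): Centre of tote bushing 2, 18 mm above its origin.
- part2: Bushing 3 of the three already in the tote, 30 mm diameter, 36 mm long, 18 mm bore, 45 g; stands upright on the tote's floor at the start, away from the lip corner. Origin in the middle of its lower end, z along its bore.
- part2_mid (a point): Centre of tote bushing 3, 18 mm above its origin.
- nut0: Loose steel hexagon nut, 30 mm across, 16 mm thick, near the gauge and bushings; a bystander, to be left alone. Origin at its underside.
- nut1: Loose steel hexagon nut, 30 mm across, 16 mm thick, between tote and gauge, farther out; a bystander, to be left alone. Origin at its underside.
- wrench: Loose combination wrench, 190 mm long, on the right; a bystander, to be left alone. Origin at its underside.
- driver: Loose screwdriver, 200 mm long, on the left; a bystander, to be left alone. Origin at its underside.
- jar: Jar, 70 mm diameter, 75 mm tall, on the left; a bystander, to be left alone. Origin at its underside.
Not all that is in view belongs to the job. What is shaped like the gauge but yellow is not meant.

How it is judged:
By the outcome, as a careful person would: the job done as asked, in the order asked, and still so for the second after the job is handed in, while the arm keeps its last pose, push and grip.
It also fails if it takes over 59 s, if anything falls off the work surface, if the arm or the gripper's body presses on something with over 40 N, if the wrist force passes 120 N, or if a joint passes its speed limit or range.

## Working session

There is one attempt and no reset: what is moved stays moved. The work goes in short steps, Python scripts to look and compute and a tool call to move; the robot and the scene stay as the last step left them, time stands still between calls to the robot, and variables do not carry over. Pictures are saved under pics/ and viewed, about 8 in all and at most 12, crops included, and the job is handed in when it is done.

Besides the shell and the picture viewer there is one more tool, called after "Emit:" as name([rows], argument=value, ...), one row to a line, values as JSON. drive_tool: Moves the arm, as the interface text tells. Its arguments: {"type":"object","properties":{"targets":{"type":"array"},"force":{"type":"number"}},"required":["targets"]}

```bash
mkdir -p pics; ls; python3 - <<'E'
from cell import monitor, imaging
import cv2,numpy as np
np.set_printoptions(precision=4,suppress=True)
s=monitor.observe();print({k:np.round(v,4) for k,v in s.items()})
for n in("top","side"):
    im=imaging.snapshot(n);cv2.imwrite(f"pics/{n}0.png",im[:,:,::-1]);print(n,imaging.get_calibration(n))
print(imaging.get_calibration("wrist"))
E
```

```text
pics
{'time': np.float64(0.0), 'q': array([ 1.0695,  0.5285,  1.4339, -0.    ,  1.1814, -0.1785]), 'qd': array([-0.0012,  0.002 , -0.0003,  0.    , -0.0017, -0.0011]), 'joint_torque': array([ -0.0011, -44.0042, -17.6589,   0.0633,   0.0582,  -0.0002]), 'tcp_pos': array([0.1981, 0.5924, 0.4038]), 'eef_rot': array([ 2.5488,  1.835 , -0.0031]), 'ft_force': array([-0.2509,  0.5385, -0.8011]), 'wrist_torque': array([ 0.0144, -0.0405,  0.0206]), 'width': np.float64(0.0869)}
top {'camera_matrix': array([[516.7969,   0.    , 323.7995],
       [  0.    , 516.7969, 203.5593],
       [  0.    ,   0.    ,   1.    ]]), 'rvec': array([ 2.1424, -2.1585,  0.0967]), 'tvec': array([-0.0071,  0.5544,  1.3661])}
side {'camera_matrix': array([[366.3193,   0.    , 326.9224],
       [  0.    , 366.3193, 201.0606],
       [  0.    ,   0.    ,   1.    ]]), 'rvec': array([ 0.2684, -2.885 ,  1.0819]), 'tvec': array([0.5383, 0.1555, 0.9109])}
{'camera_matrix': array([[309.7069,   0.    , 318.2104],
       [  0.    , 309.7069, 201.6967],
       [  0.    ,   0.    ,   1.    ]]), 'mount': array([[ 1.    , -0.0008, -0.0002,  0.0012],
       [ 0.0008,  0.9678,  0.2518, -0.0698],
       [ 0.    , -0.2518,  0.9678,  0.0211],
       [ 0.    ,  0.    ,  0.    ,  1.    ]])}
```

View pics/top0.png

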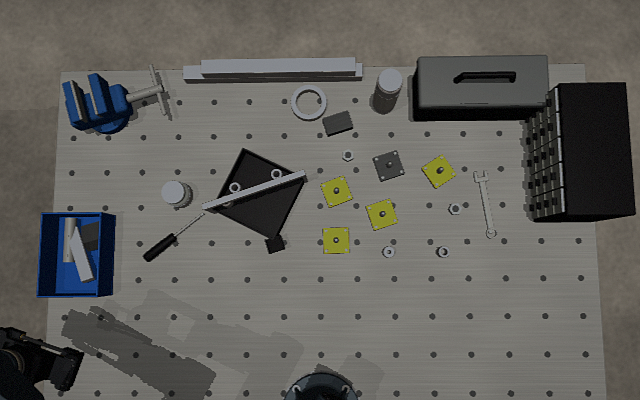

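View pics/side0.png

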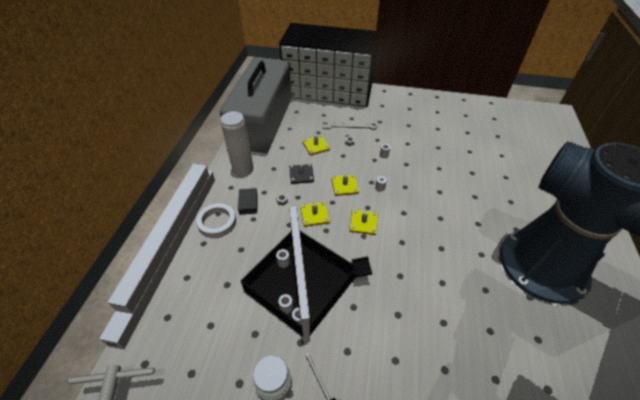

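The top view shows the candidates:
- **Gauge:** the dark plate is at (388,165). The yellow plates at (336,191), (381,214), (336,240) and (438,171) are decoys.
- **Loose bushings:** at (388,252) and (443,252). The hex nuts at (455,209) and (348,155) could be mistaken for them.
- **Tote:** its bar runs from (207,206) to (304,175), and the lip is at (275,243).

I'll check these in one enlarged crop.

```bash
cat > h.py <<'E'
import cv2,numpy as np
from scipy.spatial.transform import Rotation as R
from cell import monitor, imaging, job
np.set_printoptions(precision=4,suppress=True)
def ray(n,u,v,s=None):
    """camera origin and world ray"""
    c=imaging.get_calibration(n);K=c["camera_matrix"]
    a=(u-K[0,2])/K[0,0];b=(v-K[1,2])/K[1,1]
    if n=="wrist":
        s=s or monitor.observe();r=np.hypot(a,b);d=np.array([np.sin(r)*a/r,np.sin(r)*b/r,np.cos(r)]) if r>0 else np.array([0,0,1.])
        M=c["mount"];Rw=R.from_rotvec(s["eef_rot"]).as_matrix()
        return np.array(s["tcp_pos"])+Rw@M[:3,3],Rw@M[:3,:3]@d
    Rc=R.from_rotvec(c["rvec"]).as_matrix()
    return -Rc.T@c["tvec"],Rc.T@np.array([a,b,1])
def at(n,u,v,z,s=None):
    o,d=ray(n,u,v,s);return o+d*(z-o[2])/d[2]
def proj(n,p,s=None):
    c=imaging.get_calibration(n);K=c["camera_matrix"]
    if n=="wrist":
        s=s or monitor.observe();Rw=R.from_rotvec(s["eef_rot"]).as_matrix();M=c["mount"]
        q=M[:3,:3].T@(Rw.T@(np.array(p)-s["tcp_pos"])-M[:3,3]);r=np.hypot(q[0],q[1]);t=np.arctan2(r,q[2])
        return K[:2,2]+K[0,0]*t*q[:2]/max(r,1e-9)
    return cv2.projectPoints(np.array([p],float),c["rvec"],c["tvec"],K,None)[0].ravel()
def state():
    s=monitor.observe();Rw=R.from_rotvec(s["eef_rot"]).as_matrix();print("t",s["time"],"tcp",s["tcp_pos"],"w",s["width"],"F",s["ft_force"]);print(Rw);return s,Rw
def crop(im,u,v,w,h,k,f):
    cv2.imwrite("pics/"+f,cv2.resize(im[v:v+h,u:u+w,::-1],None,fx=k,fy=k,interpolation=cv2.INTER_CUBIC))
E
python3 - <<'E'
import cv2,numpy as np
from h import *
im=cv2.imread("pics/top0.png")
a=cv2.resize(im[140:270,195:325],None,fx=4,fy=4,interpolation=cv2.INTER_CUBIC)[:, :]
a=cv2.resize(im[140:265,195:325],None,fx=3,fy=3,interpolation=cv2.INTER_CUBIC)
b=cv2.resize(im[140:265,335:470],None,fx=3,fy=3,interpolation=cv2.INTER_CUBIC)
c=np.hstack([cv2.resize(im[238:268,x:x+30],None,fx=7,fy=7,interpolation=cv2.INTER_CUBIC) for x in(373,428)]+[cv2.resize(im[148:182,371:405],(210,210),interpolation=cv2.INTER_CUBIC)])
t=np.hstack([a,b]);c=np.hstack([c,np.zeros((210,t.shape[1]-c.shape[1],3),np.uint8)])
o=np.vstack([t,c]);o=np.clip(o*1.5,0,255).astype(np.uint8);print(o.shape);cv2.imwrite("pics/comp.png",o)
E
```

```text
(585, 795, 3)
```

View pics/comp.png

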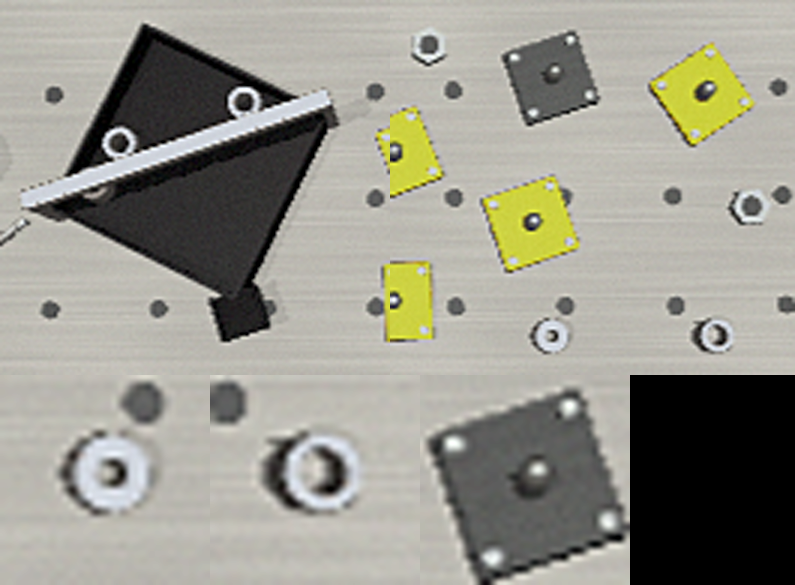

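The enlarged crop shows that the right-hand bushing, (444,252), has the wide bore, and the one at (388,252) is narrow. The grey plate at (388.7,166) is the gauge. Next I'll work out the positions.

```bash
python3 - <<'E'
from h import *
w=at("top",444.1,251.9,.036);n=at("top",388.7,251.7,.036);g=at("top",388.7,166,.012)
l=at("top",203.3,206.3,.124);r=at("top",304.7,175,.124)
print("wide",w,"narrow",n,"gauge",g);print("bar",l,r,(l+r)/2,np.linalg.norm(l-r))
m=(l+r)/2;y=(l-r)/np.linalg.norm(l-r);x=np.array([y[1],-y[0],0]);print("tote x",x,"lip corner",m-.127*x)
print("lip px pred",proj("top",m*[1,1,0]-.127*x+[0,0,.004]), proj("top",m*[1,1,0]-.145*x+[0,0,.05]))
for nm,(u,v) in dict(jar=(174,190),nut0=(455,209),nut1=(348,155),lipend=(275,243)).items(): print(nm,at("top",u,v,.02))
s,Rw=state()
d=w-s["tcp_pos"];d[2]=0;print("dist",d, "tool", (Rw.T@d)*100)
E
```

```text
wide [ 0.4219 -0.3297  0.036 ] narrow [ 0.4234 -0.1832  0.036 ] gauge [ 0.6593 -0.1904  0.012 ]
bar [0.5394 0.2925 0.124 ] [0.6172 0.0347 0.124 ] [0.5783 0.1636 0.124 ] 0.26936090196426327
tote x [0.9573 0.2889 0.    ] lip corner [0.4567 0.1269 0.124 ]
lip px pred [273.9329 240.5064] [273.7536 246.2499]
jar [0.597  0.4019 0.02  ]
nut0 [ 0.5377 -0.3661  0.02  ]
nut1 [ 0.6897 -0.0784  0.02  ]
lipend [0.4493 0.122  0.02  ]
t 0.1 tcp [0.1981 0.5925 0.4039] w 0.08714702993056318 F [ 0.8294  0.3777 -0.2177]
[[ 0.3172  0.9484 -0.001 ]
 [ 0.9484 -0.3172 -0.0017]
 [-0.0019 -0.0004 -1.    ]]
dist [ 0.2239 -0.9222  0.    ] tool [-80.3533  50.4805   0.1381]
```

The interface has no pitch input, so I'll first test in free air how the arm treats out-of-reach targets. The final tilt may depend on that.

Emit:
drive_tool([
  [[0,6,0,0,0],[0,12,0,0,0],[0,18,0,0,0],[0,24,0,0,0],[0,30,0,0,0],[0,36,0,0,0],[0,40,0,0,0],[0,40,0,0,0],[0,40,0,0,0],[0,40,0,0,0]],
])

```text
time: 1.35
tcp_pos: [0.3007, 0.8991, 0.3909]
eef_rot: [-2.527, -1.819, -0.06]
ft_force: [-0.4, -0.4, 0.2]
width: 0.0872
```

```bash
python3 -c "
from h import *
s,R_=state();print(s['q'])"
```

```text
t 1.35 tcp [0.3007 0.8991 0.3909] w 0.0871872964619953 F [-0.3524 -0.3505  0.2306]
[[ 0.3169  0.9483  0.0155]
 [ 0.9473 -0.3172  0.0447]
 [ 0.0473  0.0005 -0.9989]]
[ 1.13    1.1154  0.218   0.0052  1.7611 -0.1169]
```

Emit:
drive_tool([
  [[0,6,0,0,0],[0,12,0,0,0],[0,18,0,0,0],[0,24,0,0,0],[0,30,0,0,0],[0,30,0,0,0]],
])

```text
time: 2.1
tcp_pos: [0.3048, 0.9114, 0.3558]
eef_rot: [-2.507, -1.805, -0.109]
ft_force: [0.2, -0.8, -0.1]
width: 0.0869
```

```bash
python3 -c "
from h import *
s,R_=state();print(s['q'])"
```

```text
t 2.1 tcp [0.3048 0.9114 0.3558] w 0.08693924446292614 F [ 0.2393 -0.7949 -0.1058]
[[ 0.316   0.9484  0.0274]
 [ 0.9448 -0.3172  0.0821]
 [ 0.0866 -0.     -0.9962]]
[ 1.131   1.1527  0.2189  0.0102  1.6839 -0.1155]
```

Emit:
drive_tool([
  [[0,-6,0,-4,0],[0,-12,2,-8,0],[0,-16,6,-11,0]],
])

```text
time: 2.48
tcp_pos: [0.2993, 0.7547, 0.4408]
eef_rot: [-2.504, -1.808, -0.109]
ft_force: [1.8, 0.8, 0.6]
width: 0.087
```

```bash
python3 - <<'E'
from h import *
from scipy.optimize import least_squares
s,_=state();q=s["q"];print(q,s["qd"],"tilt",np.degrees(np.pi-(q[1]+q[2]+q[4])))
D=[((0.527,1.433,1.181),(np.hypot(.1981,.5924),.4038)),((1.1154,.218,1.7611),(np.hypot(.3007,.8991),.3909)),((1.1527,.2189,1.6839),(np.hypot(.3048,.9114),.3558)),(tuple(q[[1,2,4]]),(np.hypot(*s["tcp_pos"][:2]),s["tcp_pos"][2]))]
def f(p):
    H,a2,a3,d6,a1=p;e=[]
    for (b,c,d),(r,z) in D:
        A=[b,b+c,b+c+d];e+=[a1+a2*np.sin(A[0])+a3*np.sin(A[1])+d6*np.sin(A[2])-r,H+a2*np.cos(A[0])+a3*np.cos(A[1])+d6*np.cos(A[2])-z]
    return e
o=least_squares(f,[.35,.45,.4,.1,0]);print(o.x,o.fun)
E
```

```text
t 2.475 tcp [0.2993 0.7547 0.4408] w 0.08696740584241897 F [1.8172 0.8117 0.5898]
[[ 0.3134  0.9492  0.0272]
 [ 0.9456 -0.3146  0.083 ]
 [ 0.0873 -0.0003 -0.9962]]
[ 1.0534  0.7669  0.8549  0.0176  1.4341 -0.199 ] [-0.4225 -0.8103  1.0931  0.012  -0.327  -0.3941] tilt 4.908238363326623
[ 0.1018  0.7208  0.4859  0.1425 -0.1845] [ 0.0031 -0.0059 -0.0062 -0.0002  0.0018 -0.0072  0.0013  0.0132]
```

```bash
cat >> h.py <<'E'
def plan(pts,az=None,grasp=True):
    """tool-frame cm shifts (and turn, deg) to put the grasp point on each world point, jaw axis at azimuth az"""
    s,Rw=state();g=np.array(s["tcp_pos"])+(.164*Rw[:,2] if grasp else 0)
    a=np.degrees(np.arctan2(Rw[1,0],Rw[0,0]));print("grasp now",g,"jaw az",a,"tilt",np.degrees(np.arccos(-Rw[2,2])))
    if az is not None: print("turn",[(a-az+90*k+180)%360-180 for k in(0,2)])
    for p in pts:
        d=(np.array(p)-g)*100;print(np.round(Rw.T@d,2),"len",np.linalg.norm(d).round(1))
E
python3 - <<'E'
from h import *
plan([(.49,.1,.26),(.43,-.32,.22)],-18.5)
E
```

```text
t 2.475 tcp [0.2993 0.7547 0.4408] w 0.08696740584241897 F [1.8172 0.8117 0.5898]
[[ 0.3134  0.9492  0.0272]
 [ 0.9456 -0.3146  0.083 ]
 [ 0.0873 -0.0003 -0.9962]]
grasp now [0.3038 0.7683 0.2775] jaw az 71.66199174763787 tilt 5.009771990129744
turn [np.float64(90.1619917476379), np.float64(-89.8380082523621)]
[-57.51  38.7   -3.3 ] len 69.4
[-99.45  46.22  -2.96] len 109.7
```

Emit:
drive_tool([
  [[0,-5,3,0,5],[0,-10,6.5,-1,10],[0,-14.5,9.7,-1,15],[0,-19,13,-1,20],[0,-24,16,-1,25],[0,-29,19.5,-2,30],[0,-34,22.5,-2,36],[0,-38.5,26,-3,42],[0,-43,29,-3,48],[0,-48,32.5,-3,54],[0,-53,35.5,-3,60],[0,-57.5,38.7,-3,66],[0,-63,39.7,-3,72],[0,-68.5,40.7,-3,78],[0,-74,41.7,-3,84],[0,-79.5,42.7,-3,90],[0,-85,43.7,-3,90],[0,-90,44.7,-3,90],[0,-95,45.5,-3,90],[0,-99.5,46,-3,90]],
])

```text
time: 4.97
tcp_pos: [0.4219, -0.3349, 0.3838]
eef_rot: [-3.017, 0.492, -0.024]
ft_force: [0.1, 0.1, 0.1]
width: 0.0867
```

```bash
python3 - <<'E'
from h import *
plan([(.4219,-.3297,.1)],-18.5)
im=imaging.snapshot("wrist");cv2.imwrite("pics/w1.png",im[:,:,::-1])
print(proj("wrist",(.4219,-.3297,.036)),proj("wrist",(.4234,-.1832,.036)))
E
```

```text
t 4.975 tcp [ 0.4219 -0.3349  0.3838] w 0.08668135164647092 F [0.071  0.1267 0.1457]
[[ 0.9481 -0.3167  0.029 ]
 [-0.318  -0.9446  0.0808]
 [ 0.0018 -0.0859 -0.9963]]
grasp now [ 0.4267 -0.3217  0.2204] jaw az -18.540833792347904 tilt 4.925971233643722
turn [np.float64(-0.04083379234791096), np.float64(179.95916620765206)]
[-0.22  1.94 11.92] len 12.1
[315.3931 204.0281] [273.0309  76.8919]
```

View pics/w1.png

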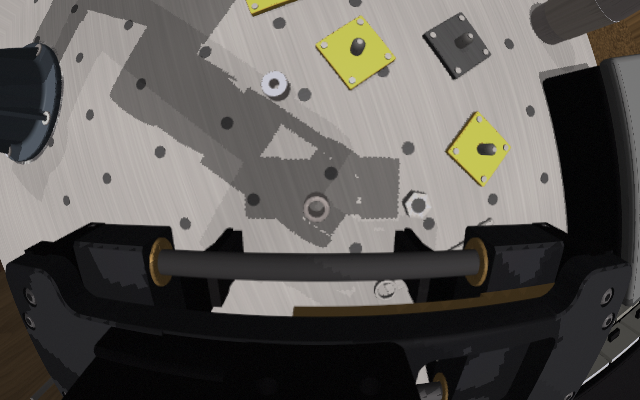

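The wrist view shows the wide bushing at (316,206). The narrow one is at (274,80), and the gauge plate is centred near (457.5,46). All three agree with the predictions to about 2 px.

```bash
python3 - <<'E'
from h import *
print("wide",at("wrist",316.3,206,.036),"narrow",at("wrist",274,79.5,.036),"gauge",at("wrist",458,46,.012),proj("wrist",(.6593,-.1904,.012)))
plan([(.4213,-.3305,.1),(.4213,-.3305,.022),(.4213,-.3305,.13)])
E
```

```text
wide [ 0.4221 -0.3321  0.036 ] narrow [ 0.4235 -0.1864  0.036 ] gauge [ 0.6544 -0.2008  0.012 ] [458.2504  37.9806]
t 5.025 tcp [ 0.4214 -0.3401  0.3836] w 0.08685051735836367 F [ 0.4199 -4.3435  0.2947]
[[ 0.9473 -0.3191  0.0297]
 [-0.3204 -0.9444  0.0743]
 [ 0.0043 -0.0799 -0.9968]]
grasp now [ 0.4262 -0.3279  0.2201] jaw az -18.687804748386842 tilt 4.590782256796722
[-0.44  1.36 11.94] len 12.0
[-0.47  1.99 19.71] len 19.8
[-0.42  1.12  8.95] len 9.0
```

Emit:
drive_tool([
  [[0,-0.45,1.4,5,0],[0,-0.45,1.6,10,0],[0,-0.45,1.8,14,0],[0,-0.45,1.9,16,0],[0,-0.45,1.9,16,0]],
])

```text
time: 5.65
tcp_pos: [0.4163, -0.3358, 0.2212]
eef_rot: [-3.014, 0.491, -0.018]
ft_force: [0.1, -0.3, 1.0]
width: 0.0871
```

```bash
python3 - <<'E'
from h import *
plan([(.4219,-.331,.024)])
s=monitor.observe()
im=imaging.snapshot("wrist");crop(im,220,120,200,150,4,"w2.png")
print(proj("wrist",(.4219,-.331,.036),s))
E
```

```text
t 5.65 tcp [ 0.4163 -0.3358  0.2212] w 0.0871238748183371 F [ 0.1043 -0.3459  0.9631]
[[ 0.9484 -0.3161  0.0259]
 [-0.3172 -0.9446  0.0846]
 [-0.0023 -0.0884 -0.9961]]
grasp now [ 0.4205 -0.3219  0.0579] jaw az -18.49113158286025 tilt 5.074622588391218
[0.43 1.12 3.3 ] len 3.5
[327.8045 262.9839]
```

View pics/w2.png

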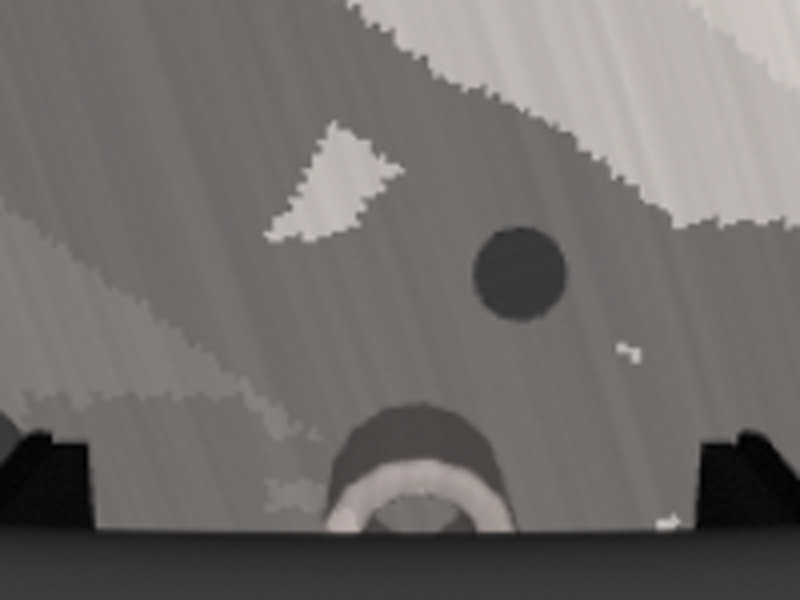

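The bushing's upper rim apex is at pixel (325.2,235.2), with its axis at u≈325.3. I'll fit the centre from that.

```bash
python3 - <<'E'
from h import *
s=monitor.observe()
e=at("wrist",325.2,235.2,.036,s);Rw=R.from_rotvec(s["eef_rot"]).as_matrix()
yh=Rw[:2,1]/np.linalg.norm(Rw[:2,1]);c=e[:2]+.015*yh;print("apex",e,"centre",c)
plan([(*c,.024),(*c,.12)])
E
```

```text
apex [ 0.4263 -0.3154  0.036 ] centre [ 0.4215 -0.3297]
t 5.7 tcp [ 0.4166 -0.3361  0.2223] w 0.08712316836424785 F [0.0439 0.1855 0.9263]
[[ 0.9484 -0.3159  0.0274]
 [-0.3171 -0.9448  0.0827]
 [-0.0002 -0.0871 -0.9962]]
grasp now [ 0.4211 -0.3226  0.0589] jaw az -18.487688606417528 tilt 4.995766657475304
[0.27 0.96 3.42] len 3.6
[ 0.27  0.12 -6.14] len 6.1
```

Emit:
drive_tool([
  [[0,0.2,0.95,2,0],[0,0.2,0.95,3.4,0],[0,0.2,0.95,3.4,0],[1,0.2,0.95,3.4,0],[1,0.2,0.95,3.4,0],[1,0.2,0.95,3.4,0],[1,0.2,0.95,3.4,0],[1,0.2,0.95,3.4,0],[1,0.2,0.6,-2,0],[1,0.2,0.2,-7,0],[1,0.2,0.2,-7,0]],
], force=25)

```text
time: 7.08
tcp_pos: [0.4165, -0.3454, 0.2955]
eef_rot: [-3.022, 0.491, -0.031]
ft_force: [-0.3, -0.2, -0.0]
width: 0.0154
```

```bash
python3 - <<'E'
from h import *
plan([(.6593,-.1904,.13),(.6593,-.1904,.1)])
s=monitor.observe()
im=imaging.snapshot("wrist");cv2.imwrite("pics/w3.png",im[:,:,::-1])
E
```

```text
t 7.075 tcp [ 0.4165 -0.3454  0.2955] w 0.015358069438051127 F [-0.2857 -0.233  -0.01  ]
[[ 0.9484 -0.3155  0.0328]
 [-0.3171 -0.9454  0.0757]
 [ 0.0072 -0.0822 -0.9966]]
grasp now [ 0.4219 -0.333   0.1321] jaw az -18.488964822785757 tilt 4.731719512158059
[ 17.99 -20.95   2.06] len 27.7
[ 17.97 -20.7    5.05] len 27.9
```

View pics/w3.png

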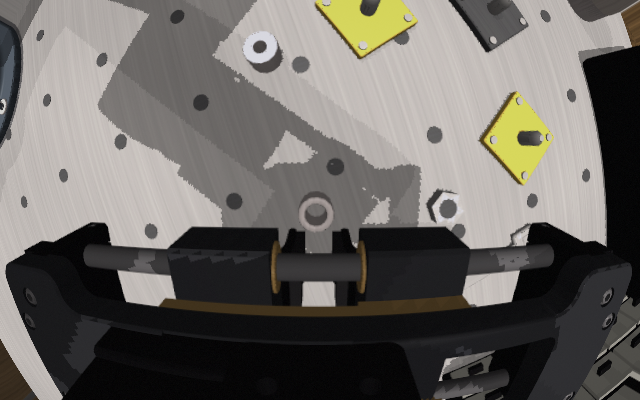

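The bushing still stands upright at (316,213). The fingers close slowly, so I lifted before they gripped. I'll reopen part way and retry, giving them more time to close.

```bash
python3 - <<'E'
from h import *
s=monitor.observe();s=dict(s)
print(at("wrist",316.3,212.5,.036,s),proj("wrist",(.4215,-.3297,.036),s))
plan([(.4215,-.3297,.024)])
E
```

```text
[ 0.4207 -0.3244  0.036 ] [319.3054 218.3587]
t 7.125 tcp [ 0.416  -0.3447  0.2936] w 0.010935278849752424 F [-0.341   0.2186 -0.1658]
[[ 0.9484 -0.3157  0.0302]
 [-0.3171 -0.9451  0.079 ]
 [ 0.0036 -0.0845 -0.9964]]
grasp now [ 0.4209 -0.3317  0.1302] jaw az -18.488542193821864 tilt 4.851687900744141
[-0.05  0.69 10.6 ] len 10.6
```

Emit:
drive_tool([
  [[0.35,0,0,0,0],[0.35,0,0,0,0],[0.35,0,0,1,0],[0.35,0,0.1,3,0],[0.35,0,0.4,5,0],[0.35,0,0.5,7,0],[0.35,0,0.75,9,0],[0.35,0,0.75,10.4,0],[0.35,0,0.75,10.4,0],[1,0,0.75,10.4,0],[1,0,0.75,10.4,0],[1,0,0.75,10.4,0],[1,0,0.75,10.4,0],[1,0,0.75,10.4,0],[1,0,0.75,10.4,0]],
], force=25)

```text
time: 9.0
tcp_pos: [0.4163, -0.343, 0.1882]
eef_rot: [-3.016, 0.491, -0.022]
ft_force: [-0.1, 0.7, 5.5]
width: 0.0283
```

```bash
python3 - <<'E'
from h import *
plan([(.4215,-.3297,.12),(.5,-.26,.14),(.6593,-.1904,.14),(.6593,-.1904,.085)])
E
```

```text
t 9.0 tcp [ 0.4163 -0.343   0.1882] w 0.028256604153727032 F [-0.1256  0.6616  5.5244]
[[ 0.9483 -0.316   0.0282]
 [-0.3172 -0.9448  0.0817]
 [ 0.0008 -0.0865 -0.9963]]
grasp now [ 0.4209 -0.3296  0.0248] jaw az -18.496158372118984 tilt 4.960321868723309
[ 0.06 -0.83 -9.49] len 9.5
[  5.3  -10.07 -10.69] len 15.6
[ 18.2  -21.68  -9.67] len 29.9
[ 18.19 -21.21  -4.19] len 28.3
```

Emit:
drive_tool([
  [[1,0,-0.4,-5,0],[1,0,-0.8,-9.5,0],[1,3,-5.5,-10,0],[1,6,-10,-10,0],[1,10,-13,-10,0],[1,14,-17,-10,0],[1,17,-20,-9.7,0],[1,18.2,-21.7,-9.7,0],[1,18.2,-21.7,-9.7,0],[1,18.2,-21.7,-9.7,0],[1,18.2,-21.7,-9.7,0]],
])

```text
time: 10.38
tcp_pos: [0.6535, -0.2047, 0.3031]
eef_rot: [-3.015, 0.494, -0.02]
ft_force: [0.5, -0.7, -1.1]
width: 0.0289
```

```bash
python3 - <<'E'
from h import *
plan([(.6593,-.1904,.085)])
s=monitor.observe();im=imaging.snapshot("wrist");im2=imaging.snapshot("top");im3=imaging.snapshot("side")
a=lambda i,u,v,w,h,k:cv2.resize(i[v:v+h,u:u+w,::-1],(400,300) if k else (w,h),interpolation=cv2.INTER_CUBIC)
o=np.vstack([np.hstack([a(im,238,110,160,120,1),a(im2,348,130,80,60,1)]),np.hstack([a(im3,262,140,80,60,1),a(im,0,0,640,400,1)])]);cv2.imwrite("pics/c4.png",o)
print(proj("wrist",(.6593,-.1904,.012),s),proj("wrist",(.6593,-.1904,.044),s))
E
```

```text
t 10.375 tcp [ 0.6535 -0.2047  0.3031] w 0.028889659223643577 F [ 0.5466 -0.7323 -1.1401]
[[ 0.9478 -0.3178  0.0265]
 [-0.3189 -0.9442  0.0826]
 [-0.0013 -0.0868 -0.9962]]
grasp now [ 0.6578 -0.1912  0.1397] jaw az -18.59668140452074 tilt 4.977995638082769
[0.13 0.36 5.46] len 5.5
[321.0995 211.5079] [321.4358 219.328 ]
```

View pics/c4.png

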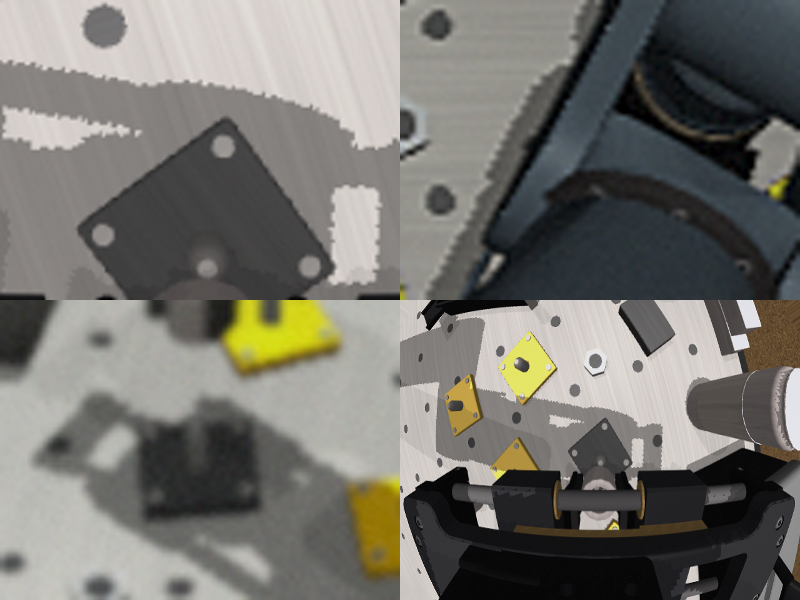

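The wrist crop puts the pin tip at full-image (320.8,217.2), and the plate's side corners at (269.2,202) and (371.2,218). The bushing is held in line with the pin.

```bash
python3 - <<'E'
from h import *
s,Rw=state()
print(at("wrist",320.8,217.2,.044,s), (at("wrist",269.2,202,.012,s)+at("wrist",371.2,218,.012,s))/2)
print(proj("wrist",s["tcp_pos"]+.164*Rw[:,2],s))
E
```

```text
t 10.525 tcp [ 0.654  -0.2045  0.3033] w 0.028345311195203553 F [ 0.3418  0.0002 -0.5397]
[[ 0.9479 -0.3174  0.0274]
 [-0.3185 -0.9443  0.0824]
 [-0.0003 -0.0868 -0.9962]]
[ 0.6602 -0.1884  0.044 ] [ 0.66   -0.1889  0.012 ]
[320.8796 263.2102]
```

Emit:
drive_tool([
  [[1,0.1,0.05,4,0],[1,0.1,0.28,6.5,0],[1,0.1,0.28,6.5,0],[1,0.1,0.34,7.2,0],[1,0.1,0.4,8,0],[1,0.1,0.44,8.5,0],[1,0.1,0.48,9,0],[1,0.1,0.53,9.5,0],[1,0.1,0.58,10,0],[1,0.1,0.58,10,0]],
])

```text
time: 11.78
tcp_pos: [0.6564, -0.2021, 0.2025]
eef_rot: [-3.018, 0.491, -0.022]
ft_force: [-1.8, -5.5, -2.4]
width: 0.0286
```

```bash
python3 - <<'E'
from h import *
plan([(.66,-.1885,.037)])
E
```

```text
t 11.775 tcp [ 0.6564 -0.2021  0.2025] w 0.02856161439406767 F [-1.8297 -5.487  -2.4086]
[[ 0.9484 -0.316   0.0274]
 [-0.3172 -0.9449  0.0807]
 [ 0.0004 -0.0853 -0.9964]]
grasp now [ 0.6609 -0.1889  0.0391] jaw az -18.49446866559071 tilt 4.891636081104668
[-0.09  0.01  0.21] len 0.2
```

Emit:
drive_tool([
  [[1,0,0,0.3,0],[1,0,0,0.3,0],[0.4,0,0,0.3,0],[0.4,0,0,0.3,0],[0.4,0,0,0.1,0],[0.4,0,0,0,0]],
])

```text
time: 12.52
tcp_pos: [0.6567, -0.2008, 0.2032]
eef_rot: [-3.016, 0.491, -0.022]
ft_force: [-0.4, -0.0, 0.1]
width: 0.0509
```

```bash
python3 - <<'E'
from h import *
plan([(.66,-.1885,.037)])
s=monitor.observe();im=imaging.snapshot("wrist")
crop(im,238,150,160,120,4,"w5.png")
print(proj("wrist",(.66,-.1885,.048),s),proj("wrist",(.66,-.1885,.044),s), proj("wrist",(.66+.0047,-.1885+.0142,.048),s))
E
```

```text
t 12.525 tcp [ 0.6567 -0.2008  0.2032] w 0.05091265717470563 F [-0.398  -0.0083  0.1223]
[[ 0.9484 -0.3157  0.0279]
 [-0.317  -0.9448  0.0826]
 [ 0.0003 -0.0872 -0.9962]]
grasp now [ 0.6613 -0.1873  0.0398] jaw az -18.479776047237507 tilt 5.000664399189525
[-0.09  0.18  0.27] len 0.3
[319.2589 272.1917] [319.226  269.1302] [319.1713 242.9819]
```

View pics/w5.png

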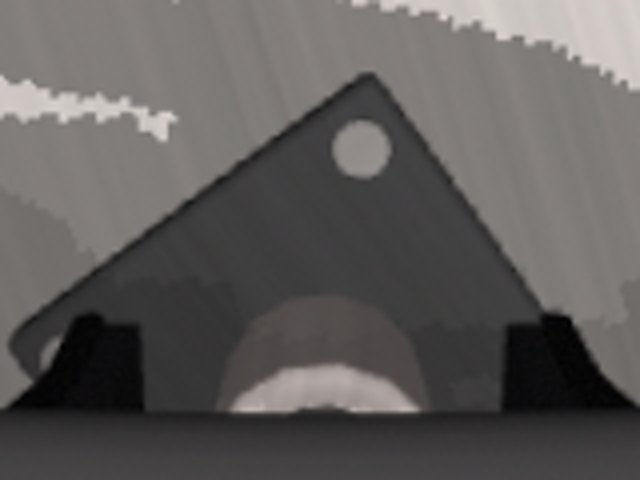

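The rim apex sits at (318.5,241.5), against 243 predicted for a fully seated bushing, so it is down on the plate. Next I'll regrip, lift it, and carry it to the lip half of the tote.

Emit:
drive_tool([
  [[1,-0.1,0.1,0,0],[1,-0.1,0.1,0,0],[1,-0.1,0.1,0,0],[1,-0.1,0.1,0,0],[1,-0.1,0.1,0,0],[1,-0.1,-0.2,-3,0],[1,-0.1,-0.4,-6,0],[1,-0.1,-1,-12,0],[1,-0.1,-1.2,-14,0]],
], force=30)

```text
time: 13.7
tcp_pos: [0.6565, -0.2014, 0.348]
eef_rot: [-3.018, 0.491, -0.032]
ft_force: [0.3, 0.4, -0.5]
width: 0.0282
```

```bash
python3 - <<'E'
from h import *
plan([(.519,.1457,.18),(.519,.1457,.036)],-73.2)
E
```

```text
t 13.7 tcp [ 0.6565 -0.2014  0.348 ] w 0.02824759938178525 F [ 0.3431  0.3567 -0.5346]
[[ 0.9483 -0.3154  0.0341]
 [-0.3172 -0.945   0.0793]
 [ 0.0073 -0.086  -0.9963]]
grasp now [ 0.6621 -0.1884  0.1846] jaw az -18.494357859374972 tilt 4.95060359460751
turn [np.float64(54.70564214062503), np.float64(-125.29435785937494)]
[-24.17 -27.02   2.62] len 36.3
[-24.27 -25.78  16.96] len 39.3
```

Emit:
drive_tool([
  [[1,-3,-3.4,0,7],[1,-6.5,-7.2,0.3,14],[1,-10,-11,0.6,22],[1,-13.5,-15,1,30],[1,-17,-19,1.4,38],[1,-20.5,-23,1.9,46],[1,-24.2,-27,2.4,54.7],[1,-24.2,-27,2.4,54.7],[1,-24.2,-27,2.4,54.7],[1,-24.2,-27,2.4,54.7]],
])

```text
time: 14.95
tcp_pos: [0.5129, 0.1318, 0.3432]
eef_rot: [-2.454, 1.824, 0.04]
ft_force: [0.1, 0.6, -0.3]
width: 0.0286
```

```bash
python3 - <<'E'
from h import *
plan([(.519,.1457,.18),(.519,.1457,.036)],-73.2)
s=monitor.observe();im=imaging.snapshot("wrist");im3=imaging.snapshot("side")
a=cv2.resize(im[:,:,::-1],(560,350));b=cv2.resize(im3[190:340,220:380,::-1],(267,250));c=np.zeros((250,560,3),np.uint8);c[:,:267]=b
cv2.imwrite("pics/c6.png",np.vstack([a,c]))
m=np.array([.5783,.1636,0]);x=np.array([.9573,.2889,0]);y=np.array([-.2889,.9573,0])
for n,p in dict(barL=m+.135*y+[0,0,.124],barR=m-.135*y+[0,0,.124],lip=m-.127*x+[0,0,.004],far=m+.133*x+[0,0,.05],mid=m+[0,0,.124]).items(): print(n,proj("wrist",p,s)*.875)
E
```

```text
t 14.95 tcp [0.5129 0.1318 0.3432] w 0.02860557844714198 F [ 0.1138  0.5955 -0.3445]
[[ 0.2891 -0.9569  0.0288]
 [-0.9547 -0.286   0.0821]
 [-0.0704 -0.0512 -0.9962]]
grasp now [0.5176 0.1452 0.1799] jaw az -73.15034935568953 tilt 4.993040706346077
turn [np.float64(0.049650644310474945), np.float64(-179.95034935568953)]
[-0.01 -0.15 -0.01] len 0.1
[ 1.01  0.59 14.34] len 14.4
barL [128.6956 123.888 ]
barR [450.2975 125.5943]
lip [289.4165 221.4542]
far [288.6232  -2.4061]
mid [285.9173 117.7179]
```

View pics/c6.png

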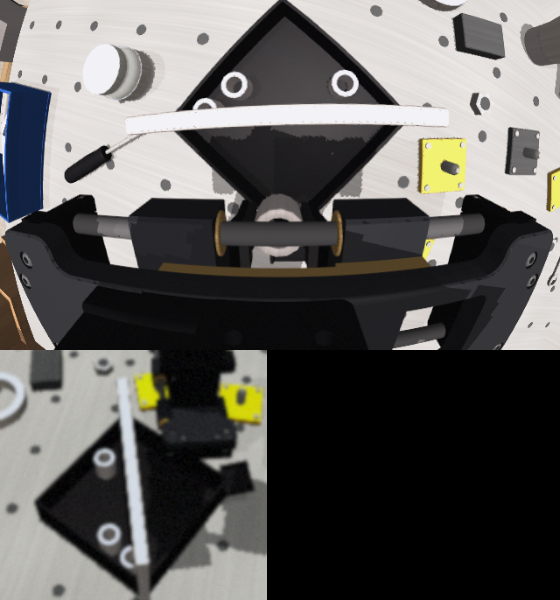

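The bar ends appear at about (130,121) and (448,112) in the scaled picture, which turns the tote by 1–2° from my first estimate. The bushing hangs over the open lip half, so I'm lowering it.

Emit:
drive_tool([
  [[1,0.3,0.4,4,0],[1,0.6,0.6,8,0],[1,0.8,0.8,11.5,0],[1,1,0.9,13.5,0],[1,1,0.9,14.2,0],[1,1,0.9,14.4,0],[1,1,0.9,14.4,0]],
])

```text
time: 15.92
tcp_pos: [0.5108, 0.1324, 0.1992]
eef_rot: [-2.455, 1.823, 0.039]
ft_force: [-0.5, 0.5, 0.3]
width: 0.0287
```

```bash
python3 - <<'E'
from h import *
plan([(.519,.1457,.036)],-73.2)
# bar from the previous wrist picture
s=dict(tcp_pos=np.array([0.5129,0.1318,0.3432]),eef_rot=[-2.454,1.824,.04])
l=at("wrist",130/.875,121.5/.875,.124,s);r=at("wrist",447.5/.875,112.5/.875,.124,s);y=(l-r)/np.linalg.norm(l-r)
print(l,r,(l+r)/2,np.linalg.norm(l-r),"x az",np.degrees(np.arctan2(-y[0],y[1])))
E
```

```text
t 15.925 tcp [0.5108 0.1324 0.1992] w 0.028664690994812142 F [-0.5104  0.5029  0.2587]
[[ 0.29   -0.9566  0.0292]
 [-0.9544 -0.2868  0.0825]
 [-0.0705 -0.0518 -0.9962]]
grasp now [0.5155 0.1459 0.0358] jaw az -73.10150561599337 tilt 5.018968557837302
turn [np.float64(0.09849438400664212), np.float64(-179.90150561599336)]
[ 0.12 -0.33 -0.01] len 0.3
[0.5416 0.2921 0.124 ] [0.6265 0.0407 0.124 ] [0.584  0.1664 0.124 ] 0.26534229575915075 x az 18.639841227203238
```

Emit:
drive_tool([
  [[1,0,0,0.2,0],[0.5,0,0,0.2,0],[0.5,0,0,0.2,0],[0.5,0,0,0.2,0],[0.5,0,0,-0.5,0],[0.5,0,0,-3,0],[0.5,-0.3,-0.1,-6,0],[0,-0.6,-0.2,-11,0],[0,-1,-0.5,-16,0],[0,-1,-0.5,-19,0],[0,-1,-0.5,-19,0]],
])

```text
time: 17.3
tcp_pos: [0.5073, 0.1278, 0.3917]
eef_rot: [-2.453, 1.821, 0.033]
ft_force: [-0.7, -0.1, -0.0]
width: 0.0756
```

```bash
python3 - <<'E'
from h import *
plan([(.581,.165,.23),(.581,.165,.112)],17.7)
E
```

```text
t 17.3 tcp [0.5073 0.1278 0.3917] w 0.07564289513198258 F [-0.6872 -0.1408 -0.01  ]
[[ 0.2905 -0.9563  0.0343]
 [-0.9544 -0.287   0.0825]
 [-0.069  -0.0567 -0.996 ]]
grasp now [0.5129 0.1414 0.2284] jaw az -73.07097332219081 tilt 5.125167739078435
turn [np.float64(-90.77097332219081), np.float64(89.2290266778092)]
[-0.29 -7.2   0.26] len 7.2
[ 0.53 -6.53 12.02] len 13.7
```

Emit:
drive_tool([
  [[0,0,-0.8,0,-10],[0,0,-1.6,0,-20],[0,0,-2.4,0,-30],[0,-0.1,-3.2,0.1,-40],[0,-0.1,-4,0.1,-50],[0,-0.2,-4.8,0.2,-60],[0,-0.2,-5.6,0.2,-70],[0,-0.3,-6.4,0.3,-80],[0,-0.3,-7.2,0.3,-90.8],[0,-0.3,-7.2,0.3,-90.8],[0,-0.3,-7.2,0.3,-90.8],[0,-0.3,-7.2,0.3,-90.8]],
])

```text
time: 18.8
tcp_pos: [0.5746, 0.1516, 0.3892]
eef_rot: [-3.028, -0.466, -0.059]
ft_force: [-1.2, 0.3, -0.1]
width: 0.0869
```

```bash
python3 - <<'E'
from h import *
plan([(.581,.165,.112)],17.7)
s=monitor.observe();im=imaging.snapshot("wrist");cv2.imwrite("pics/w7.png",im[:,:,::-1])
m=np.array([.581,.165,0]);a=np.radians(17.7);x=np.array([np.cos(a),np.sin(a),0]);y=np.array([-x[1],x[0],0])
for n,p in dict(barL=m+.135*y+[0,0,.124],barR=m-.135*y+[0,0,.124],lip=m-.127*x+[0,0,.004],far=m+.133*x+[0,0,.05],mid=m+[0,0,.124],grasp=s["tcp_pos"]+.164*R.from_rotvec(s["eef_rot"]).as_matrix()[:,2]).items(): print(n,proj("wrist",p,s))
E
```

```text
t 18.8 tcp [0.5746 0.1516 0.3892] w 0.0868582230941027 F [-1.1765  0.3074 -0.0598]
[[ 0.953   0.3019  0.0265]
 [ 0.2989 -0.9507  0.0823]
 [ 0.05   -0.0706 -0.9963]]
grasp now [0.5789 0.1651 0.2258] jaw az 17.413542382185454 tilt 4.962505724939307
turn [np.float64(-0.28645761781453416), np.float64(179.71354238218544)]
[-0.37  0.87 11.34] len 11.4
barL [313.9103  54.8036]
barR [316.2676 350.846 ]
lip [208.7897 196.8421]
far [429.9114 200.3605]
mid [314.9549 218.5736]
grasp [319.1726 264.1856]
```

View pics/w7.png

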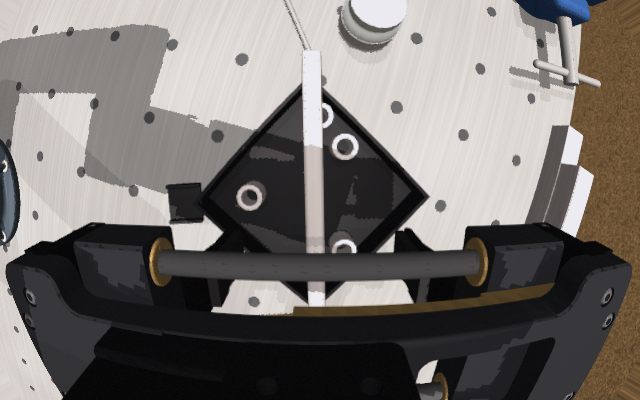

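All four bushings are standing in the tote, the checked one at (250,197). The bar is centred at u≈314.5, where I predicted it. I'll go down and grip the bar.

Emit:
drive_tool([
  [[0.5,-0.3,0.3,4,0],[0.5,-0.3,0.6,8,0],[0.5,-0.35,0.85,11,0],[0.5,-0.35,0.85,11.3,0],[1,-0.35,0.85,11.3,0],[1,-0.35,0.85,11.3,0],[1,-0.35,0.85,11.3,0],[1,-0.35,0.85,11.3,0],[1,-0.35,0.85,11.3,0],[1,-0.35,0.85,11.3,0]],
], force=60)

```text
time: 20.1
tcp_pos: [0.5774, 0.1517, 0.2771]
eef_rot: [-3.028, -0.47, -0.061]
ft_force: [-1.2, -1.2, 6.4]
width: 0.0155
```

```bash
python3 - <<'E'
from h import *
plan([(.581,.165,.2),(.581,.165,.35)])
E
```

```text
t 20.1 tcp [0.5774 0.1517 0.2771] w 0.015455328571353663 F [-1.1843 -1.1964  6.4377]
[[ 0.9523  0.304   0.0275]
 [ 0.3009 -0.9501  0.0821]
 [ 0.0511 -0.0699 -0.9962]]
grasp now [0.5819 0.1652 0.1137] jaw az 17.534524081257207 tilt 4.969321923287978
[ 0.35 -0.61 -8.6 ] len 8.6
[  1.12  -1.66 -23.55] len 23.6
```

The bar is gripped (15.5 mm). I'll lift now and fit the arm model, which tells me which way to push for tilt.

Emit:
drive_tool([
  [[1,0.1,-0.1,-1,0],[1,0.2,-0.3,-4,0],[1,0.4,-0.6,-8,0],[1,0.6,-0.9,-12,0],[1,0.8,-1.2,-16,0],[1,1,-1.4,-20,0],[1,1.1,-1.7,-23.5,0],[1,1.1,-1.7,-23.5,0],[1,1.1,-1.7,-23.5,0]],
])

```text
time: 21.22
tcp_pos: [0.5755, 0.1519, 0.5099]
eef_rot: [-3.028, -0.469, -0.055]
ft_force: [0.2, -0.7, -5.2]
width: 0.0155
```

```bash
python3 - <<'E'
from h import *
from scipy.optimize import least_squares
s,_=state();q=np.array(s["q"]);print(q)
D=[((.5285,1.4339,1.1814),(np.hypot(.1981,.5924),.4038)),((1.1154,.218,1.7611),(np.hypot(.3007,.8991),.3909)),((1.1527,.2189,1.6839),(np.hypot(.3048,.9114),.3558)),(tuple(q[[1,2,4]]),(np.hypot(*s["tcp_pos"][:2]),s["tcp_pos"][2]))]
def f(p,a1=0):
    H,a2,a3,d6=p;e=[]
    for (b,c,d),(r,z) in D:
        A=[b,b+c,b+c+d];e+=[a1+a2*np.sin(A[0])+a3*np.sin(A[1])+d6*np.sin(A[2])-r,H+a2*np.cos(A[0])+a3*np.cos(A[1])+d6*np.cos(A[2])-z]
    return e
o=least_squares(f,[.35,.45,.4,.1]);print(o.x,np.array(o.fun))
E
```

```text
t 21.225 tcp [0.5755 0.1519 0.5099] w 0.015500179993189629 F [ 0.1864 -0.7329 -5.1767]
[[ 0.9526  0.3032  0.0233]
 [ 0.3004 -0.9503  0.0819]
 [ 0.047  -0.071  -0.9964]]
[ 0.0534  0.3784  1.3876  0.0827  1.3485 -0.2709]
[0.9083 0.587  0.3679 0.8685] [ 0.0095  0.0026 -0.0224 -0.0054  0.0107 -0.0016  0.006   0.0044]
```

```bash
python3 - <<'E'
import numpy as np
from scipy.optimize import least_squares
D=[((1.0695,.5285,1.4339,1.1814),(.1981,.5924,.4038)),((1.13,1.1154,.218,1.7611),(.3007,.8991,.3909)),((1.131,1.1527,.2189,1.6839),(.3048,.9114,.3558)),((.0534,.3784,1.3876,1.3485),(.5755,.1519,.5099))]
def f(p):
    H,a2,a3,d6=p;e=[]
    for (q,b,c,d),(x,y,z) in D:
        r=x*np.cos(q)+y*np.sin(q);A=[b,b+c,b+c+d];e+=[a2*np.sin(A[0])+a3*np.sin(A[1])+d6*np.sin(A[2])-r,H+a2*np.cos(A[0])+a3*np.cos(A[1])+d6*np.cos(A[2])-z]
    return e
o=least_squares(f,[.35,.45,.4,.1]);H,a2,a3,d6=o.x;print(o.x,np.array(o.fun))
for q2 in(.5,.7,.9,1.0,1.1):
    wr=a2*np.sin(q2)+a3*np.sin(q2+.22);wz=H+a2*np.cos(q2)+a3*np.cos(q2+.22);print(q2,"wrist r,z",wr,wz,"flange z down",wz-d6,"elev",np.degrees(np.arctan2(wz-H,wr)))
E
```

```text
[0.9826647  0.58251634 0.35917687 0.94024539] [ 0.00892749  0.00457451 -0.02493785 -0.00676833  0.01082328 -0.00230967
  0.01024023  0.00450348]
0.5 wrist r,z 0.516108931998569 1.7639021072648744 flange z down 0.8236567186117597 elev 56.55004921788342
0.7 wrist r,z 0.661029028254819 1.6457943560235146 flange z down 0.7055489673704 elev 45.09089331526696
0.9 wrist r,z 0.7795959831522751 1.5012497179058855 flange z down 0.5610043292527708 elev 33.631737412650494
1.0 wrist r,z 0.8274733649235503 1.4208292222502077 flange z down 0.480583833597093 elev 27.90215946134226
1.1 wrist r,z 0.8670829063588378 1.3360307314967539 flange z down 0.3957853428436392 elev 22.172581510034018
```

Emit:
drive_tool([
  [[1,1,0,0,0],[1,3,0,0.1,0],[1,6,0,0.2,0],[1,10,0,0.4,0],[1,14,0,0.6,0],[1,18,0,0.8,0],[1,21,0,0.9,0],[1,24,0,0.5,0],[1,27,0,-1,0],[1,30,-0.2,-2.5,0],[1,34,-0.3,-4,0],[1,39,-0.5,-6.5,0],[1,44,-0.6,-9,0],[1,49,-0.8,-11,0],[1,54,-1,-13,0]],
])

```text
time: 23.1
tcp_pos: [0.8561, 0.246, 0.5668]
eef_rot: [-3.02, -0.465, -0.129]
ft_force: [0.1, -0.6, -4.5]
width: 0.0157
```

```bash
python3 - <<'E'
from h import *
plan([]);s=monitor.observe();print(s["q"],s["qd"])
E
```

```text
t 23.1 tcp [0.8561 0.246  0.5668] w 0.0156517891048555 F [ 0.0528 -0.6211 -4.5421]
[[ 0.9502  0.3036  0.0702]
 [ 0.2966 -0.9503  0.0951]
 [ 0.0956 -0.0695 -0.993 ]]
grasp now [0.8676 0.2616 0.4039] jaw az 17.33325473016687 tilt 6.787986176431952
[ 0.1431  0.9223  0.218   0.0895  1.9166 -0.1288] [ 0.0076 -0.0023 -0.0018  0.0004  0.0097  0.0081]
```

Pushing past the reach limit adds about 0.45° of tilt per row, in the direction I need (lip down). I'll keep going.

Emit:
drive_tool([
  [[1,5.5,-0.3,-2.9,0],[1,11,-0.6,-5.8,0],[1,16.5,-0.9,-8.7,0],[1,22,-1.2,-11.6,0],[1,27.5,-1.5,-14.5,0],[1,33,-1.8,-17.4,0],[1,38.5,-2.1,-20.3,0],[1,44,-2.4,-23.2,0],[1,49.5,-2.7,-26,0],[1,55,-3,-29,0],[1,60.5,-3.3,-32,0],[1,66,-3.6,-35,0],[1,71.5,-4,-38,0],[1,77,-4.3,-41,0],[1,82.5,-4.6,-44,0],[1,88,-5,-47,0]],
])

```text
time: 25.1
tcp_pos: [0.826, 0.2534, 0.6284]
eef_rot: [-3.01, -0.462, -0.187]
ft_force: [-0.5, 0.0, -4.1]
width: 0.0157
```

```bash
python3 - <<'E'
from h import *
plan([]);s=monitor.observe();print(s["q"],s["qd"])
E
```

```text
t 25.1 tcp [0.826  0.2534 0.6284] w 0.015745838984041183 F [-0.532   0.0263 -4.1179]
[[ 0.9468  0.3035  0.1069]
 [ 0.2924 -0.9502  0.1077]
 [ 0.1343 -0.0707 -0.9884]]
grasp now [0.8436 0.2711 0.4663] jaw az 17.163108478659286 tilt 8.727372045876232
[ 0.1559  0.8505  0.219   0.0967  1.9474 -0.1072] [ 0.0054 -0.0269  0.0003  0.0003  0.0233  0.0067]
```

Tilt comes per call (about 2.5° each) and hardly depends on the number of rows. So I'll use many short calls.

Emit:
drive_tool([
  [[1,6.2,0,-1,0],[1,12,0,-2,0]],
])

```text
time: 25.35
tcp_pos: [0.8376, 0.2566, 0.6163]
eef_rot: [-3.0, -0.458, -0.247]
ft_force: [-0.1, 0.1, -4.4]
width: 0.0151
```

Emit:
drive_tool([
  [[1,12,0,-2,0]],
])

```text
time: 25.48
tcp_pos: [0.8449, 0.2584, 0.612]
eef_rot: [-2.988, -0.454, -0.305]
ft_force: [-0.1, 0.9, -4.3]
width: 0.0152
```

Emit:
drive_tool([
  [[1,12,0,-2,0]],
])

```text
time: 25.6
tcp_pos: [0.8516, 0.2599, 0.6093]
eef_rot: [-2.976, -0.45, -0.363]
ft_force: [-0.2, 0.1, -4.2]
width: 0.0153
```

```bash
python3 - <<'E'
from h import *
plan([]);s=monitor.observe();print(s["q"],s["qd"])
E
```

```text
t 25.6 tcp [0.8516 0.2599 0.6093] w 0.015260344564298051 F [-0.1571  0.1175 -4.2102]
[[ 0.9275  0.3036  0.2183]
 [ 0.2773 -0.95    0.1434]
 [ 0.2509 -0.0725 -0.9653]]
grasp now [0.8874 0.2834 0.4509] jaw az 16.643631144499807 tilt 15.13841195077278
[ 0.1561  0.8762  0.2195  0.1109  1.8028 -0.1052] [-0.0036  0.0308 -0.0047  0.0383 -0.3433  0.0043]
```

Emit:
drive_tool([
  [[1,12,0,-2,0]],
])

```text
time: 25.72
tcp_pos: [0.8571, 0.2609, 0.6089]
eef_rot: [-2.962, -0.446, -0.421]
ft_force: [-0.2, -0.2, -4.3]
width: 0.0159
```

Emit:
drive_tool([
  [[1,12,0,-1,0]],
])

```text
time: 25.85
tcp_pos: [0.8634, 0.2624, 0.6074]
eef_rot: [-2.947, -0.441, -0.481]
ft_force: [0.2, 0.2, -4.4]
width: 0.0158
```

Emit:
drive_tool([
  [[1,12,0,-1,0]],
])

```text
time: 25.98
tcp_pos: [0.8692, 0.2636, 0.6061]
eef_rot: [-2.932, -0.437, -0.537]
ft_force: [0.6, 1.4, -4.7]
width: 0.0154
```

Emit:
drive_tool([
  [[1,12,0,0,0]],
])

```text
time: 26.1
tcp_pos: [0.8758, 0.2653, 0.6041]
eef_rot: [-2.915, -0.432, -0.596]
ft_force: [-0.4, 0.6, -4.6]
width: 0.0154
```

Emit:
drive_tool([
  [[1,12,0,0,0]],
])

```text
time: 26.22
tcp_pos: [0.8817, 0.2667, 0.6026]
eef_rot: [-2.897, -0.427, -0.651]
ft_force: [-0.9, -0.4, -5.1]
width: 0.0154
```

Emit:
drive_tool([
  [[1,12,0,0,0]],
])

```text
time: 26.35
tcp_pos: [0.8865, 0.2675, 0.6037]
eef_rot: [-2.879, -0.422, -0.707]
ft_force: [-0.6, -0.9, -4.0]
width: 0.0154
```

```bash
python3 - <<'E'
from h import *
plan([]);s=monitor.observe();print(s["q"],s["qd"])
E
```

```text
t 26.35 tcp [0.8865 0.2675 0.6037] w 0.01542262655475814 F [-0.5838 -0.8952 -4.0407]
[[ 0.8494  0.3044  0.4311]
 [ 0.2349 -0.9496  0.2075]
 [ 0.4725 -0.075  -0.8781]]
grasp now [0.9573 0.3016 0.4597] jaw az 15.45966235852598 tilt 28.585078329989976
[ 0.1543  0.895   0.2201  0.1393  1.5461 -0.1062] [-0.0059  0.0054 -0.0037  0.0401 -0.3307 -0.0026]
```

Emit:
drive_tool([
  [[1,12,0,1,0]],
])

```text
time: 26.48
tcp_pos: [0.8922, 0.2689, 0.6037]
eef_rot: [-2.858, -0.417, -0.766]
ft_force: [-0.3, -0.4, -3.5]
width: 0.0155
```

Emit:
drive_tool([
  [[1,12,0,1,0]],
])

```text
time: 26.6
tcp_pos: [0.8972, 0.27, 0.6039]
eef_rot: [-2.838, -0.412, -0.82]
ft_force: [0.5, 0.6, -4.0]
width: 0.0152
```

Emit:
drive_tool([
  [[1,12,0,1,0]],
])

```text
time: 26.72
tcp_pos: [0.9012, 0.2706, 0.6067]
eef_rot: [-2.816, -0.406, -0.874]
ft_force: [0.3, -0.0, -4.6]
width: 0.0153
```

Emit:
drive_tool([
  [[1,0,0,0,0],[1,0,0,0,0],[1,0,0,0,0],[1,0,0,0,0],[1,-0.5,0,0.3,0],[1,-1.5,0,0.9,0],[1,-3,0,1.9,0],[1,-4.5,0,2.9,0],[1,-6,0,3.9,0],[1,-7.5,0,4.9,0],[1,-8.5,0,5.6,0],[1,-9,0,6,0],[1,-9,0,6,0],[1,-9,0,6,0],[1,-9,0,6,0],[1,-9,0,6,0]],
])

```text
time: 28.72
tcp_pos: [0.8621, 0.266, 0.5083]
eef_rot: [-2.813, -0.406, -0.881]
ft_force: [0.1, 0.8, -4.0]
width: 0.0156
```

```bash
python3 - <<'E'
from h import *
plan([]);s=monitor.observe();print(s["q"],s["qd"])
im=imaging.snapshot("wrist");b=imaging.snapshot("top");c=imaging.snapshot("side")
f=lambda i,w,h:cv2.resize(i[:,:,::-1],(w,h),interpolation=cv2.INTER_AREA)
cv2.imwrite("pics/w8.png",im[:,:,::-1]);cv2.imwrite("pics/t8.png",b[:,:,::-1]);cv2.imwrite("pics/s8.png",c[:,:,::-1])
Rw=R.from_rotvec(s["eef_rot"]).as_matrix();g=s["tcp_pos"]+.164*Rw[:,2]
print("side px",proj("side",g),"top px",proj("top",g))
cv2.imwrite("pics/c8.png",np.vstack([np.hstack([f(im[:260],480,195),np.zeros((195,320,3),np.uint8)]),np.hstack([f(b,400,250),f(c,400,250)])]))
E
```

```text
t 28.725 tcp [0.8621 0.266  0.5083] w 0.015618687012706267 F [ 0.1168  0.797  -3.9689]
[[ 0.7888  0.3051  0.5337]
 [ 0.2075 -0.9493  0.236 ]
 [ 0.5786 -0.0754 -0.8121]]
grasp now [0.9496 0.3047 0.3751] jaw az 14.73839262730644 tilt 35.69947643808028
[ 0.1552  0.8013  0.6707  0.1727  1.0691 -0.1678] [ 0.0009  0.0037  0.004  -0.0005 -0.0006 -0.0009]
side px [ 20.3307 199.287 ] top px [171.5612   3.7148]
```

View pics/c8.png

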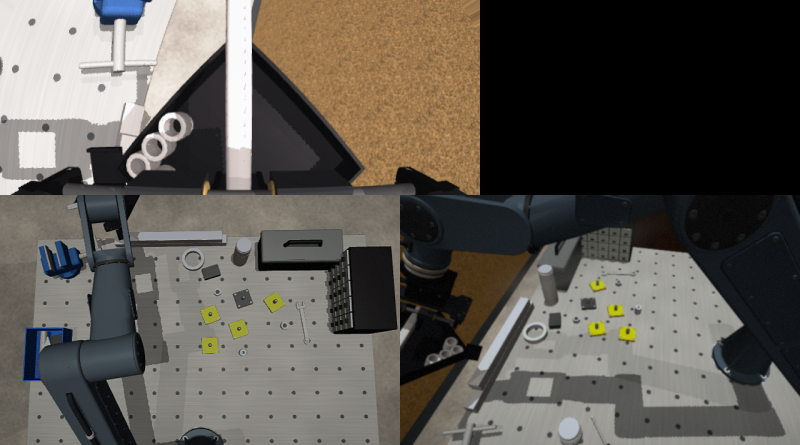

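The wrist view shows three bushings in a row down one wall to the lip corner, with the fourth hidden by the gripper. The tote hangs past the table's far edge, so I'll bring it gently back over the bench and check again.

```bash
python3 - <<'E'
from h import *
plan([(.70,.235,.42)])
E
```

```text
t 28.875 tcp [0.862  0.2661 0.5079] w 0.015735428313839006 F [-0.0903  0.01   -3.6087]
[[ 0.7892  0.3051  0.5331]
 [ 0.2076 -0.9493  0.236 ]
 [ 0.578  -0.0756 -0.8125]]
grasp now [0.9495 0.3048 0.3746] jaw az 14.737344704037596 tilt 35.659368533982494
[-18.51  -1.33 -18.63] len 26.3
```

Emit:
drive_tool([
  [[1,-0.4,0,-0.4,0],[1,-1.2,-0.1,-1.2,0],[1,-2.5,-0.2,-2.5,0],[1,-4,-0.3,-4,0],[1,-6,-0.4,-6,0],[1,-8,-0.6,-8,0],[1,-10,-0.7,-10,0],[1,-12,-0.9,-12,0],[1,-14,-1,-14,0],[1,-15.8,-1.1,-15.8,0],[1,-17.2,-1.2,-17.2,0],[1,-18.1,-1.3,-18.1,0],[1,-18.5,-1.3,-18.6,0],[1,-18.5,-1.3,-18.6,0],[1,-18.5,-1.3,-18.6,0],[1,-18.5,-1.3,-18.6,0],[1,-18.5,-1.3,-18.6,0],[1,-18.5,-1.3,-18.6,0]],
])

```text
time: 31.12
tcp_pos: [0.6131, 0.1962, 0.5528]
eef_rot: [-2.814, -0.406, -0.88]
ft_force: [0.0, 0.3, -4.3]
width: 0.0155
```

```bash
python3 - <<'E'
from h import *
plan([]);s=monitor.observe();print(s["q"],s["qd"])
im=imaging.snapshot("wrist");c=imaging.snapshot("side");b=imaging.snapshot("top")
Rw=R.from_rotvec(s["eef_rot"]).as_matrix();g=s["tcp_pos"]+.164*Rw[:,2];o=proj("side",g-[0.05,0,.1]).astype(int);print("side",o,"top",proj("top",g))
u=min(max(o[0]-80,0),480);v=min(max(o[1]-60,0),280)
f=lambda i,w,h:cv2.resize(i[:,:,::-1],(w,h),interpolation=cv2.INTER_CUBIC)
for n,i in(("w9",im),("s9",c),("t9",b)): cv2.imwrite(f"pics/{n}.png",i[:,:,::-1])
cv2.imwrite("pics/c9.png",np.vstack([np.hstack([f(c[v:v+120,u:u+160],400,300),f(im[60:270,130:410],400,300)]),np.hstack([f(b,400,250),f(c,400,250)])]))
E
```

```text
t 31.125 tcp [0.6131 0.1962 0.5528] w 0.015532459379835818 F [ 0.0298  0.2981 -4.3098]
[[ 0.7894  0.3051  0.5327]
 [ 0.2076 -0.9493  0.2359]
 [ 0.5777 -0.0756 -0.8127]]
grasp now [0.7005 0.2349 0.4195] jaw az 14.737720674143807 tilt 35.63660023901774
[ 0.1011  0.3356  1.399   0.2491  0.8245 -0.3004] [-0.0002 -0.0017  0.0018 -0.0005  0.0017  0.0006]
side [240 217] top [195.6774 110.0539]
```

View pics/c9.png

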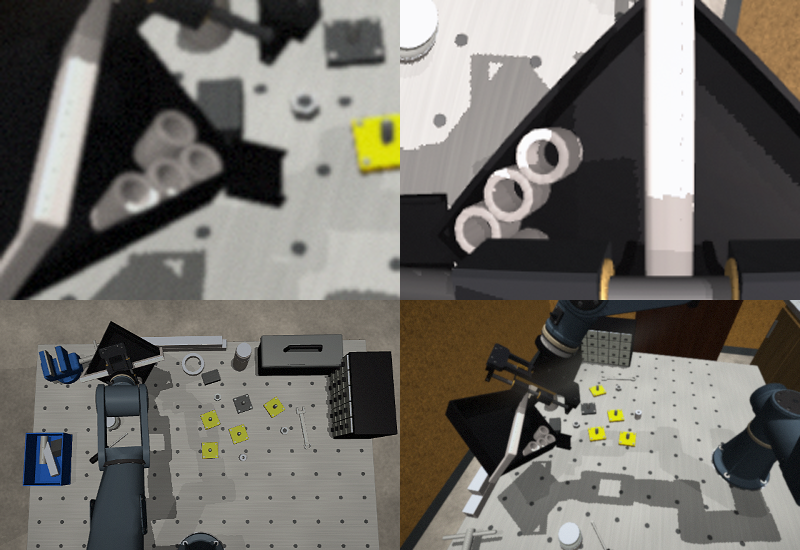

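The side crop shows all four bushings touching in the lip corner, at about (200,160), (165,175), (128,190) and (168,135). The tote is about 0.25 m up over the bench, and the joint speeds are near zero. In the top view the narrow bushing, nuts, wrench, and gauge are where they were. I'm handing in.

```bash
python3 -c "
from h import *
plan([]);print(job.sign_off())"
```

```text
t 31.275 tcp [0.613  0.1961 0.5529] w 0.015532365932358298 F [ 0.1561 -0.706  -4.6861]
[[ 0.7893  0.3051  0.5329]
 [ 0.2076 -0.9493  0.236 ]
 [ 0.5779 -0.0756 -0.8126]]
grasp now [0.7004 0.2348 0.4197] jaw az 14.738723640660586 tilt 35.64912991056907
the job is handed in; nothing more can be done
None
```

I checked the wide-bore bushing on the gauge pin and put it in the tote with the other three. I then lifted the tote by its bar and tilted it lip corner down, and handed in at 31.3 s of the 59 s.

**Last checks**
- **Pin check:** the bushing's rim sat within about 2 px of where a fully seated one should be, so I took it as fully down.
- **Tote:** held at the bar (15.5 mm opening, 60 N), the tool at about 35.6°, and joint speeds near zero. I didn't measure the tote's own tilt; I estimate 32–35°. Its lowest part is roughly 0.25 m above the table.
- **Bushings:** the side view shows all four touching in the lip corner, three in a row along one wall and the fourth beside them.
- **Everything else:** the narrow bushing, nuts, wrench and gauge look untouched in the top view. The arm hides the jar and screwdriver from the top; both still show in the side view, but I didn't measure their positions.

**What went wrong or differed**
- **Missed grasp:** the first try at the wide bushing failed because I lifted before the slow fingers had closed. The bushing stayed upright and the second try held.
- **Tilt method:** the interface has no pitch command, so I built the tilt up by pushing past the arm's reach limit in short steps. Joint 3 sat at its lower limit while doing so, reading 0.218 against 0.22.
- **Tote past the edge:** the tote hung past the far table edge for a few seconds before I brought it back over the bench.

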